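# Close up the book rack on the office desk

## Robot

A 6-joint arm with a two-finger parallel gripper is mounted at the origin on the work surface. World frame = base frame: x ahead of the robot, y to its left, z up, the work surface at z = 0. Lengths are in m, angles in rad, forces in N, time in s.
With the tool pointing down it reaches from about 0.325 to 0.775 m from the base axis. Payload 9.3 kg.
Tool frame: the origin (TCP) lies at the very end of the fingers, on their centre line; the grasp point (between the pads) lies 19 mm behind it (robot.grip_depth is the z of the grasp point in the tool frame, in m); z points along the fingers, x is the direction in which the jaws open and shut, and the axes are right-handed (so a half turn about z gives the same grasp; the last joint's range is limited). The gripper opens to 85 mm and grips with 20 to 120 N. Pads are 22 mm wide; open, the fingers measure 114 mm over their backs; the gripper's body (76 mm by 85 mm) begins 54 mm behind the grasp point. The pads swing forward as they close: fully open they stand 13 mm farther back than shut.
Start: joints at [1.016, 0.259, 0.021, 1.334, 0, 1.418], TCP at [0.215, 0.506, 0.231] pointing down, gripper open.
Joint ranges: [-3.04, 3.04], [-0.91, 1.82], [-1.04, 1.36], [-1.92, 1.95], [-1.52, 1.45], [-3.14, 3.14]. Speed limits (rad/s): [2.22, 2.22, 2.79, 3.14, 3.14, 3.14].

## Interface

Orientations are given as a unit quaternion [w, x, y, z].
In Python, from workcell import robot gives the robot as it stands.
- The arm moves only by the tool send_rows, never from a script. Its argument "moves" is a list of rows, each an object of numbers: "tx", "ty", "tz": the shift along the tool's x, y, z in m; "ax", "ay", "az": the turn, a rotation vector about the tool's x, y, z in rad. A call has 1 to 8 rows; each row shifts and turns the commanded pose from where the row before left it, along the tool's axes as they then stand; what a row does not reach is not made up. A row lasts 1/8 s, in which the tool goes at most 62.5 mm and 10.7 degrees, less where a joint would pass 70% of its speed; a pose out of reach is approached as far as the arm can. A call is refused whole if a number of a shift passes 0.0625 or a number of a turn 0.188, either way. A call with a gripper value outside its range is refused whole. "hand" is the closure, from 0 (fully open) to 1 (shut), set as the call begins (left out, the last holds). The fingers move at their own pace and stop on an object; "force" is the grip in N (left out, the last holds). Time passes only in rows, so rows that do not move let the fingers close. It gives the time, the measured TCP pose, the force and the opening at its end, in the units of the state.
- robot.observe(): the state, without advancing time (a new reading comes with each control period).
- robot.get_image(name): name is "scene" or "top" or "wrist"; returns (picture, depth): 480x640x3 uint8, blue, green, red; 480x640 float32, m along the optical axis (not along the pixel's ray), 0 where there is no reading.
- robot.camera_model(name): a dict with "fx", "fy", "cx", "cy" (pixels), "rvec" (rotation vector, rad) and "tvec" (3), from world to camera coordinates, as OpenCV has them. Camera axes: x right, y down, z forward; pixel columns grow to the right and rows downward; lengths in m; the calibration is good to about 2 mm. A picture is of the moment at which its call begins: read the wrist's pose just before it. camera_model takes no time and is no camera call; for the wrist camera it gives the pose at the moment of the call.
- robot.close_job(): hands the job in, once; it reports no verdict.
The state is a dict: "clock": time; "qpos": joint angles; "joint_velocities": joint speeds; "joint_efforts": joint torques, N m; "eef_pos": TCP position; "tool_rot": TCP orientation; "force": force on the tool from outside, world axes, zero at the start; "moment": the same for the moment, N m; "width": finger opening in m.
Only numpy, scipy, OpenCV 4.12 (cv2) and the standard library are available. Lean on these libraries where they do the work, as an engineer would, in place of code of your own. Each camera call takes 0.05 s, during which the arm holds its last target. There are 200 camera calls.

## Task

On the desk stands a wooden book rack with two black binders standing loosely between its clamped far end and its sliding end. Push the sliding end slowly along the rack until you feel the row go solid, so that both binders stand upright and snug, with no gaps, between the two ends. Be gentle: stop pushing once the row is solid, since the far end is only held by a friction clamp and must not be shoved out of its place.

Things in the scene. Friction and masses are not known exactly. Their poses are not given: they have to be found in the camera images.
- slide_end: the rack's sliding end: upright plywood panel 150 (x) x 10 mm, 214 high; on its outer side (-y) a darker upright rib, 30 mm wide (x), reaching 46 mm from the inner face, 191 high, to push or grasp across x. Origin: bottom middle of the inner face (towards the binders), on the base board, 12 mm above the desk. z up, +y along the rack to the far end; it slides only so, 330 mm, 1.5 N friction
- stop_end: the rack's far end, set elsewhere along the rack each time and held there by a friction clamp that slips under about 28 N: upright plywood panel 150 mm wide (x), 12 thick, 215 high. Origin: bottom middle of its inner face (towards the binders), on the base board. Axes parallel to those of slide_end: z up, +y points away from the binders
- binder_thick: thicker loose black binder standing on the rack: 60 mm thick (y), 175 deep (x), 215 high, 0.25 to 0.45 kg. Origin: centre of its underside, z up. Either binder may be the one next to the far end
- binder_thin: thinner loose black binder standing on the rack: 40 mm thick (y), 175 deep (x), 215 high, 0.2 to 0.35 kg. Origin: centre of its underside, z up. Sliding both binders and the end takes up to about 10 N; once the row is solid the resistance climbs steeply

How it is judged:
At the end, for the whole second after the job is handed in: The inner faces of the two ends are less than 110 mm apart (the two binders measure 100 mm together), both binders stand between them on the base board, upright within 10 degrees, the far end is within 10 mm of where it was, and all is at rest (y of slide_end in the frame of stop_end above -0.11 m and angle between each of binder_thick, binder_thin's own z axis and vertical below 0.17 rad and y of binder_thick in the frame of stop_end below -0.015 m and y of binder_thin in the frame of stop_end below -0.01 m and y of binder_thick in the frame of slide_end above 0.015 m and y of binder_thin in the frame of slide_end above 0.01 m and height (world z) of each of binder_thick, binder_thin below 0.03 m and linear speed of each of binder_thick, binder_thin, slide_end below 0.03 m/s and distance of stop_end from where it was at the start of the episode below 0.01 m); the robot touches nothing.
It fails at once if the far end is shoved more than 10 mm out of its place (distance of stop_end from where it was at the start of the episode above 0.01 m).
It also fails if it takes over 40 s, if anything falls off the work surface, if the arm or the gripper's body presses on something with over 40 N, if the wrist force passes 120 N, or if a joint passes its speed limit or range.

## Working session

There is one attempt and no reset: what is moved stays moved. The work goes in short steps, Python scripts to look and compute and a tool call to move; the robot and the scene stay as the last step left them, time stands still between calls to the robot, and variables do not carry over. Pictures are saved under pics/ and viewed, about 8 in all and at most 12, crops included, and the job is handed in when it is done.

Besides the shell and the picture viewer there is one more tool, called after "Emit:" in YAML: its name, and indented under it one key for each argument. send_rows: Moves the arm, as the interface text tells. Its arguments: {"type":"object","properties":{"moves":{"type":"array","items":{"type":"object","properties":{"tx":{"type":"number"},"ty":{"type":"number"},"tz":{"type":"number"},"ax":{"type":"number"},"ay":{"type":"number"},"az":{"type":"number"}}}},"hand":{"type":"number"},"force":{"type":"number"}},"required":["moves"]}

```bash
mkdir -p pics; cat > h.py <<'E'
import numpy as np,cv2
from workcell import robot
def cam(n):
    m=robot.camera_model(n);R=cv2.Rodrigues(np.array(m["rvec"],float))[0];return m,R,np.array(m["tvec"],float).ravel()
def cloud(n,d,c):
    m,R,t=c;v,u=np.mgrid[:480,:640]
    P=np.stack([(u-m["cx"])/m["fx"]*d,(v-m["cy"])/m["fy"]*d,d],-1)
    return (P-t)@R
E
python3 - <<'E'
from h import *
s=robot.observe();print({k:np.round(v,3) for k,v in s.items()})
for n in("scene","top"):
    c=cam(n);p,d=robot.get_image(n);cv2.imwrite(f"pics/{n}0.png",p);np.savez(f"{n}0.npz",p=p,d=d,P=cloud(n,d,c));print(n,-c[1].T@c[2])
E
```

```text
{'clock': np.float64(0.0), 'qpos': array([ 1.016,  0.259,  0.021,  1.334, -0.   ,  1.418]), 'joint_velocities': array([ 0.001, -0.   , -0.   , -0.001, -0.   , -0.   ]), 'joint_efforts': array([-2.0000e-03, -5.5564e+01,  3.4453e+01,  1.4000e-02, -0.0000e+00,
       -0.0000e+00]), 'eef_pos': array([0.215, 0.506, 0.231]), 'tool_rot': array([ 0.   ,  0.834,  0.552, -0.001]), 'force': array([ 0.364, -0.027, -0.423]), 'moment': array([-0.019, -0.041,  0.028]), 'width': np.float64(0.085)}
scene [ 0.41437259 -0.21966912  0.91996174]
top [0.52509349 0.01643415 0.72458879]
```

View pics/scene0.png

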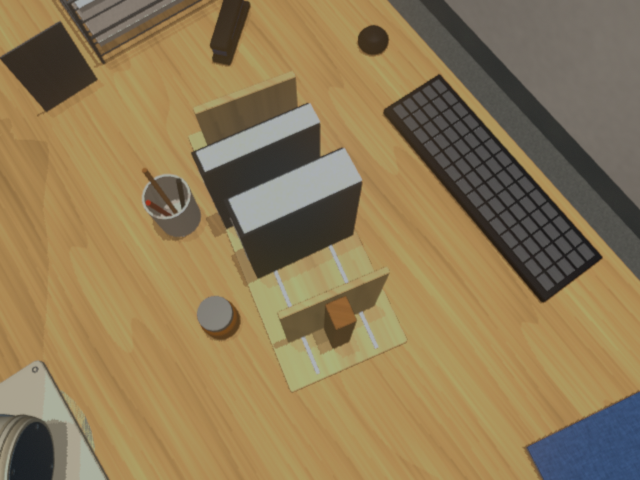

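View pics/top0.png

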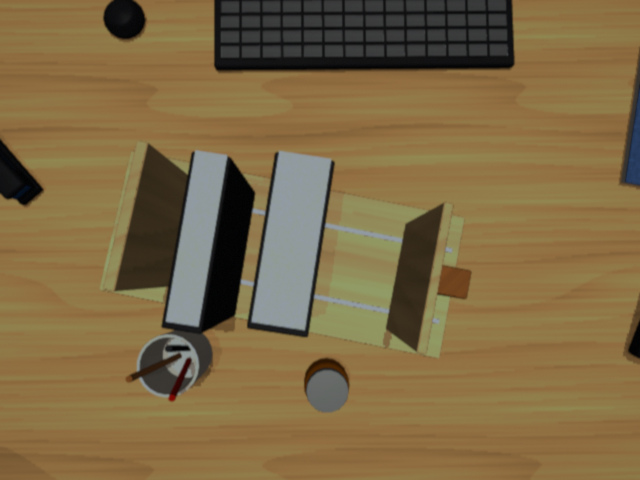

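The slide end with its orange rib is at (335,310) in the scene view and (455,280) in the top view. The thick binder is next to it, then the thin one, and the far end is at about (125,220) in the top view. Gaps separate all of them. Next I measure from the depth data.

```bash
python3 - <<'E'
from h import *
for n in("scene","top"):
    f=np.load(n+"0.npz");p,d,P=f["p"],f["d"],f["P"]
    m=((P[...,2]>.21)&(P[...,2]<.24)&(d>0)&(P[...,0]<.72)&(P[...,0]>.25)).astype(np.uint8)
    k,l,st,_=cv2.connectedComponentsWithStats(m)
    for i in range(1,k):
        if st[i,4]<60: continue
        q=P[l==i];r=cv2.minAreaRect(q[:,:2].astype(np.float32)*1000)
        print(n,st[i,:4],st[i,4],"z",np.median(q[:,2]).round(4),"rect",np.round(r[0],1),np.round(r[1],1),round(r[2],1))
    hsv=cv2.cvtColor(p,cv2.COLOR_BGR2HSV)
    m=(abs(P[...,2]-.203)<.006)&(hsv[...,1]>120)&(d>0)&(P[...,0]<.7)&(P[...,0]>.3)
    q=P[m];
    if len(q):
        k,l,st,_=cv2.connectedComponentsWithStats(m.astype(np.uint8))
        for i in range(1,k):
            if st[i,4]>80:
                q=P[l==i];r=cv2.minAreaRect(q[:,:2].astype(np.float32)*1000);print(n,"rib",st[i],np.round(r[0],1),np.round(r[1],1),round(r[2],1),np.median(q[:,2]))
E
```

```text
scene [193  71 103  49] 1400 z 0.224 rect [583.6 198. ] [ 15.  149.8] 77.6
scene [191 103 130  78] 4071 z 0.2258 rect [558. 129.] [ 42.1 176.7] 80.6
scene [223 148 140  94] 6162 z 0.2261 rect [554.7  36.7] [ 61.2 176.3] 80.7
scene [277 267 113  54] 1166 z 0.2244 rect [ 519.6 -102.6] [ 10.9 149.6] 78.1
scene rib [324 295  33  36 704] [ 515.  -124.9] [36.8 30.5] 77.8 0.2018766180269545
top [103 140  50 151] 2623 z 0.2251 rect [584.6 198.1] [ 13.5 149.9] 77.6
top [161 150  73 183] 7832 z 0.2263 rect [558.9 128.9] [ 40.7 176.3] 80.7
top [247 150  88 187] 11029 z 0.2265 rect [555.9  37. ] [ 60.  176.3] 80.7
top [414 202  39 152] 1998 z 0.2244 rect [ 521.2 -103. ] [ 11. 150.] 78.0
top rib [121 148  36 141 590] [584.2 192.6] [  2.  146.7] 78.1 0.20320056391122693
top rib [412 204  29 144 370] [522.9 -98.3] [  1.1 146.5] 78.0 0.20305854807423201
top rib [438 265  33  34 867] [ 515.8 -127.9] [30.6 30.2] 79.8 0.20192158901656856
```

Emit:
send_rows:
  moves:
    - {"az": 0.1723,"tz": -0.01}
    - {"az": 0.1723,"tz": -0.01}
    - {"az": 0.1723,"tz": -0.01}
    - {"az": 0.1723,"tz": -0.01}
    - {"az": 0.1723,"tz": -0.01}
    - {"az": 0.1723,"tz": -0.01}
    - {"az": 0.1723,"tz": -0.01}
    - {"az": 0.1723,"tz": -0.01}
  hand: 1

```text
invalid input at $.moves[0]: expected keys tx, ty, tz, ax, ay, az
```

Emit:
send_rows:
  moves:
    - {"tx": 0.0327,"ty": 0.0468}
    - {"tx": 0.0327,"ty": 0.0468}
    - {"tx": 0.0327,"ty": 0.0468}
    - {"tx": 0.0327,"ty": 0.0468}
    - {"tx": 0.0327,"ty": 0.0468}
    - {"tx": 0.0327,"ty": 0.0468}
    - {"tx": 0.0327,"ty": 0.0468}

```text
invalid input at $.moves[0]: expected keys tx, ty, tz, ax, ay, az
```

Emit:
send_rows:
  moves:
    - {"tx": 0.0327,"ty": 0.0468}
    - {"tx": 0.0327,"ty": 0.0468}
    - {"tx": 0.0327,"ty": 0.0468}
    - {"tx": 0.0327,"ty": 0.0468}
    - {"tx": 0.0327,"ty": 0.0468}
    - {"tx": 0.0327,"ty": 0.0468}
    - {}

```text
invalid input at $.moves[0]: expected keys tx, ty, tz, ax, ay, az
```

All six keys are required in each row, so I'll resend.

Emit:
send_rows:
  moves:
    - {"tx": 0,"ty": 0,"tz": -0.01,"ax": 0,"ay": 0,"az": 0.1723}
    - {"tx": 0,"ty": 0,"tz": -0.01,"ax": 0,"ay": 0,"az": 0.1723}
    - {"tx": 0,"ty": 0,"tz": -0.01,"ax": 0,"ay": 0,"az": 0.1723}
    - {"tx": 0,"ty": 0,"tz": -0.01,"ax": 0,"ay": 0,"az": 0.1723}
    - {"tx": 0,"ty": 0,"tz": -0.01,"ax": 0,"ay": 0,"az": 0.1723}
    - {"tx": 0,"ty": 0,"tz": -0.01,"ax": 0,"ay": 0,"az": 0.1723}
    - {"tx": 0,"ty": 0,"tz": -0.01,"ax": 0,"ay": 0,"az": 0.1723}
    - {"tx": 0,"ty": 0,"tz": -0.01,"ax": 0,"ay": 0,"az": 0.1723}
  hand: 1
  force: 60

```text
clock: 1.1
eef_pos: [0.215, 0.5061, 0.3112]
tool_rot: [0.0, 0.994, -0.107, -0.0]
force: [0.4, -0.6, -0.1]
width: -0.0001
```

Emit:
send_rows:
  moves:
    - {"tx": 0.0327,"ty": 0.0468,"tz": 0,"ax": 0,"ay": 0,"az": 0}
    - {"tx": 0.0327,"ty": 0.0468,"tz": 0,"ax": 0,"ay": 0,"az": 0}
    - {"tx": 0.0327,"ty": 0.0468,"tz": 0,"ax": 0,"ay": 0,"az": 0}
    - {"tx": 0.0327,"ty": 0.0468,"tz": 0,"ax": 0,"ay": 0,"az": 0}
    - {"tx": 0.0327,"ty": 0.0468,"tz": 0,"ax": 0,"ay": 0,"az": 0}
    - {"tx": 0.0327,"ty": 0.0468,"tz": 0,"ax": 0,"ay": 0,"az": 0}
    - {"tx": 0.0327,"ty": 0.0468,"tz": 0,"ax": 0,"ay": 0,"az": 0}

```text
clock: 1.98
eef_pos: [0.3711, 0.1364, 0.3112]
tool_rot: [-0.0, 0.995, -0.104, 0.0]
force: [1.2, 0.8, -0.1]
width: -0.0002
```

Emit:
send_rows:
  moves:
    - {"tx": 0.0327,"ty": 0.0468,"tz": 0,"ax": 0,"ay": 0,"az": 0}
    - {"tx": 0.0327,"ty": 0.0468,"tz": 0,"ax": 0,"ay": 0,"az": 0}
    - {"tx": 0.0327,"ty": 0.0468,"tz": 0,"ax": 0,"ay": 0,"az": 0}
    - {"tx": 0.0327,"ty": 0.0468,"tz": 0,"ax": 0,"ay": 0,"az": 0}
    - {"tx": 0.0327,"ty": 0.0468,"tz": 0,"ax": 0,"ay": 0,"az": 0}
    - {"tx": 0.0327,"ty": 0.0468,"tz": 0,"ax": 0,"ay": 0,"az": 0}
    - {"tx": 0,"ty": 0,"tz": 0,"ax": 0,"ay": 0,"az": 0}

```text
clock: 2.85
eef_pos: [0.5052, -0.1806, 0.3093]
tool_rot: [-0.0, 0.994, -0.106, -0.001]
force: [-0.4, 0.2, 0.3]
width: 0.0
```

Emit:
send_rows:
  moves:
    - {"tx": 0,"ty": 0,"tz": 0.048,"ax": 0,"ay": 0,"az": 0}
    - {"tx": 0,"ty": 0,"tz": 0.048,"ax": 0,"ay": 0,"az": 0}
    - {"tx": 0,"ty": 0,"tz": 0.048,"ax": 0,"ay": 0,"az": 0}
    - {"tx": 0,"ty": -0.008,"tz": 0,"ax": 0,"ay": 0,"az": 0}
    - {"tx": 0,"ty": -0.008,"tz": 0,"ax": 0,"ay": 0,"az": 0}
    - {"tx": 0,"ty": 0,"tz": 0,"ax": 0,"ay": 0,"az": 0}

```text
clock: 3.6
eef_pos: [0.5088, -0.1611, 0.1695]
tool_rot: [0.001, 0.995, -0.104, 0.002]
force: [-0.9, -0.6, 0.1]
width: 0.0003
```

```bash
python3 - <<'E'
from h import *
print(robot.observe()["force"].round(2) if hasattr(robot.observe()["force"],'round') else robot.observe()["force"])
p,d=robot.get_image("scene");cv2.imwrite("pics/s1.png",p[180:420,200:520].repeat(2,0).repeat(2,1))
E
```

```text
[-0.94 -0.57  0.12]
```

View pics/s1.png

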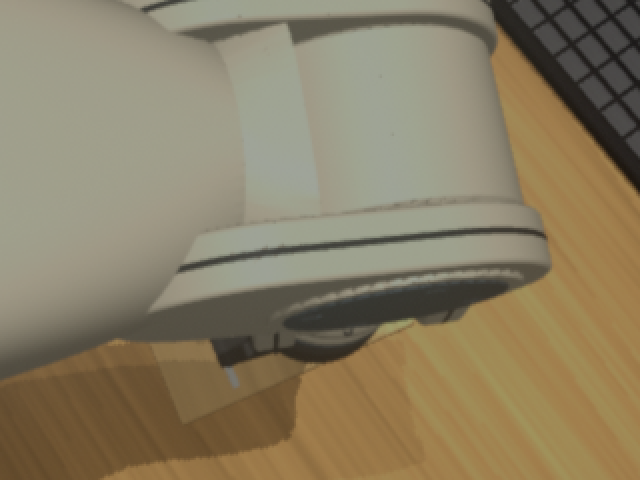

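The arm hides the rack in this view, so I'll go by force and pose. I'll push, starting with the free stretch of about 100 mm.

Emit:
send_rows:
  moves:
    - {"tx": 0,"ty": -0.005,"tz": 0,"ax": 0,"ay": 0,"az": 0}
    - {"tx": 0,"ty": -0.005,"tz": 0,"ax": 0,"ay": 0,"az": 0}
    - {"tx": 0,"ty": -0.005,"tz": 0,"ax": 0,"ay": 0,"az": 0}
    - {"tx": 0,"ty": -0.005,"tz": 0,"ax": 0,"ay": 0,"az": 0}
    - {"tx": 0,"ty": -0.005,"tz": 0,"ax": 0,"ay": 0,"az": 0}
    - {"tx": 0,"ty": -0.005,"tz": 0,"ax": 0,"ay": 0,"az": 0}
    - {"tx": 0,"ty": -0.005,"tz": 0,"ax": 0,"ay": 0,"az": 0}
    - {"tx": 0,"ty": -0.005,"tz": 0,"ax": 0,"ay": 0,"az": 0}

```text
clock: 4.65
eef_pos: [0.5162, -0.1222, 0.1673]
tool_rot: [0.0, 0.995, -0.105, 0.0]
force: [0.1, -1.7, 1.1]
width: 0.0001
```

Emit:
send_rows:
  moves:
    - {"tx": 0,"ty": -0.006,"tz": 0,"ax": 0,"ay": 0,"az": 0}
    - {"tx": 0,"ty": -0.006,"tz": 0,"ax": 0,"ay": 0,"az": 0}
    - {"tx": 0,"ty": -0.006,"tz": 0,"ax": 0,"ay": 0,"az": 0}
    - {"tx": 0,"ty": -0.006,"tz": 0,"ax": 0,"ay": 0,"az": 0}
    - {"tx": 0,"ty": -0.006,"tz": 0,"ax": 0,"ay": 0,"az": 0}
    - {"tx": 0,"ty": -0.006,"tz": 0,"ax": 0,"ay": 0,"az": 0}
    - {"tx": 0,"ty": -0.006,"tz": 0,"ax": 0,"ay": 0,"az": 0}

```text
clock: 5.52
eef_pos: [0.5249, -0.081, 0.1673]
tool_rot: [-0.0, 0.995, -0.105, 0.0]
force: [0.2, -2.3, 0.0]
width: 0.0
```

Emit:
send_rows:
  moves:
    - {"tx": 0,"ty": -0.005,"tz": 0,"ax": 0,"ay": 0,"az": 0}
    - {"tx": 0,"ty": -0.005,"tz": 0,"ax": 0,"ay": 0,"az": 0}
    - {"tx": 0,"ty": -0.005,"tz": 0,"ax": 0,"ay": 0,"az": 0}
    - {"tx": 0,"ty": -0.004,"tz": 0,"ax": 0,"ay": 0,"az": 0}
    - {"tx": 0,"ty": -0.004,"tz": 0,"ax": 0,"ay": 0,"az": 0}
    - {"tx": 0,"ty": -0.004,"tz": 0,"ax": 0,"ay": 0,"az": 0}
    - {"tx": 0,"ty": -0.004,"tz": 0,"ax": 0,"ay": 0,"az": 0}
    - {"tx": 0,"ty": -0.004,"tz": 0,"ax": 0,"ay": 0,"az": 0}

```text
clock: 6.52
eef_pos: [0.5321, -0.0471, 0.1673]
tool_rot: [0.0, 0.995, -0.105, -0.0]
force: [1.9, -3.5, 0.6]
width: 0.0001
```

Emit:
send_rows:
  moves:
    - {"tx": 0,"ty": -0.004,"tz": 0,"ax": 0,"ay": 0,"az": 0}
    - {"tx": 0,"ty": -0.004,"tz": 0,"ax": 0,"ay": 0,"az": 0}
    - {"tx": 0,"ty": -0.004,"tz": 0,"ax": 0,"ay": 0,"az": 0}
    - {"tx": 0,"ty": -0.004,"tz": 0,"ax": 0,"ay": 0,"az": 0}
    - {"tx": 0,"ty": -0.004,"tz": 0,"ax": 0,"ay": 0,"az": 0}
    - {"tx": 0,"ty": -0.004,"tz": 0,"ax": 0,"ay": 0,"az": 0}
    - {"tx": 0,"ty": -0.004,"tz": 0,"ax": 0,"ay": 0,"az": 0}

```text
clock: 7.4
eef_pos: [0.5379, -0.0195, 0.1673]
tool_rot: [-0.0, 0.995, -0.104, -0.0]
force: [-0.3, -3.0, 0.6]
width: 0.0003
```

Emit:
send_rows:
  moves:
    - {"tx": 0,"ty": -0.004,"tz": 0,"ax": 0,"ay": 0,"az": 0}
    - {"tx": 0,"ty": -0.004,"tz": 0,"ax": 0,"ay": 0,"az": 0}
    - {"tx": 0,"ty": -0.004,"tz": 0,"ax": 0,"ay": 0,"az": 0}
    - {"tx": 0,"ty": -0.004,"tz": 0,"ax": 0,"ay": 0,"az": 0}
    - {"tx": 0,"ty": -0.004,"tz": 0,"ax": 0,"ay": 0,"az": 0}
    - {"tx": 0,"ty": -0.004,"tz": 0,"ax": 0,"ay": 0,"az": 0}
    - {"tx": 0,"ty": -0.004,"tz": 0,"ax": 0,"ay": 0,"az": 0}

```text
clock: 8.28
eef_pos: [0.5436, 0.0073, 0.1673]
tool_rot: [0.001, 0.995, -0.105, -0.0]
force: [-0.8, -6.9, 0.8]
width: -0.0002
```

```bash
python3 - <<'E'
from h import *
p,d=robot.get_image("top");cv2.imwrite("pics/t2.png",p)
E
```

```text
(no output)
```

View pics/t2.png

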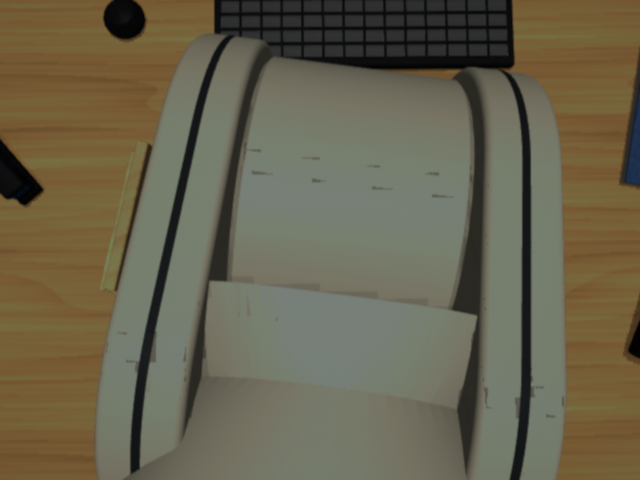

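The far end's visible edge, x 103–150 px, is unchanged, and the force of 7 N suggests both binders are now sliding. About 32 mm should remain, so I'll slow down.

Emit:
send_rows:
  moves:
    - {"tx": 0,"ty": -0.0025,"tz": 0,"ax": 0,"ay": 0,"az": 0}
    - {"tx": 0,"ty": -0.0025,"tz": 0,"ax": 0,"ay": 0,"az": 0}
    - {"tx": 0,"ty": -0.0025,"tz": 0,"ax": 0,"ay": 0,"az": 0}
    - {"tx": 0,"ty": -0.0025,"tz": 0,"ax": 0,"ay": 0,"az": 0}
    - {"tx": 0,"ty": -0.0025,"tz": 0,"ax": 0,"ay": 0,"az": 0}
    - {"tx": 0,"ty": -0.0025,"tz": 0,"ax": 0,"ay": 0,"az": 0}

```text
clock: 9.07
eef_pos: [0.5467, 0.0219, 0.1673]
tool_rot: [0.001, 0.994, -0.105, -0.0]
force: [-1.4, -7.6, 1.4]
width: 0.0
```

Emit:
send_rows:
  moves:
    - {"tx": 0,"ty": -0.0015,"tz": 0,"ax": 0,"ay": 0,"az": 0}
    - {"tx": 0,"ty": -0.0015,"tz": 0,"ax": 0,"ay": 0,"az": 0}
    - {"tx": 0,"ty": -0.0015,"tz": 0,"ax": 0,"ay": 0,"az": 0}

```text
clock: 9.45
eef_pos: [0.5476, 0.0263, 0.1673]
tool_rot: [0.001, 0.995, -0.105, -0.0]
force: [-2.0, -6.6, 1.7]
width: 0.0
```

Emit:
send_rows:
  moves:
    - {"tx": 0,"ty": -0.001,"tz": 0,"ax": 0,"ay": 0,"az": 0}
    - {"tx": 0,"ty": -0.001,"tz": 0,"ax": 0,"ay": 0,"az": 0}
    - {"tx": 0,"ty": -0.001,"tz": 0,"ax": 0,"ay": 0,"az": 0}
    - {"tx": 0,"ty": -0.001,"tz": 0,"ax": 0,"ay": 0,"az": 0}

```text
clock: 9.95
eef_pos: [0.5485, 0.0302, 0.1673]
tool_rot: [0.001, 0.995, -0.105, -0.0]
force: [-0.6, -6.4, 0.4]
width: -0.0001
```

Emit:
send_rows:
  moves:
    - {"tx": 0,"ty": -0.001,"tz": 0,"ax": 0,"ay": 0,"az": 0}
    - {"tx": 0,"ty": -0.001,"tz": 0,"ax": 0,"ay": 0,"az": 0}
    - {"tx": 0,"ty": -0.001,"tz": 0,"ax": 0,"ay": 0,"az": 0}

```text
clock: 10.32
eef_pos: [0.5491, 0.0331, 0.1673]
tool_rot: [0.001, 0.994, -0.105, -0.0]
force: [-1.1, -8.3, 1.1]
width: -0.0003
```

Emit:
send_rows:
  moves:
    - {"tx": 0,"ty": -0.001,"tz": 0,"ax": 0,"ay": 0,"az": 0}
    - {"tx": 0,"ty": -0.001,"tz": 0,"ax": 0,"ay": 0,"az": 0}

```text
clock: 10.58
eef_pos: [0.5495, 0.035, 0.1673]
tool_rot: [0.001, 0.995, -0.105, -0.0]
force: [-0.6, -6.9, 1.0]
width: 0.0002
```

Emit:
send_rows:
  moves:
    - {"tx": 0,"ty": -0.001,"tz": 0,"ax": 0,"ay": 0,"az": 0}
    - {"tx": 0,"ty": -0.001,"tz": 0,"ax": 0,"ay": 0,"az": 0}

```text
clock: 10.82
eef_pos: [0.5499, 0.037, 0.1673]
tool_rot: [0.001, 0.995, -0.105, -0.0]
force: [-1.5, -6.9, 0.5]
width: 0.0001
```

Emit:
send_rows:
  moves:
    - {"tx": 0,"ty": -0.001,"tz": 0,"ax": 0,"ay": 0,"az": 0}

```text
clock: 10.95
eef_pos: [0.5501, 0.038, 0.1673]
tool_rot: [0.001, 0.994, -0.105, -0.0]
force: [-0.8, -7.6, 0.2]
width: 0.0001
```

Emit:
send_rows:
  moves:
    - {"tx": 0,"ty": -0.001,"tz": 0,"ax": 0,"ay": 0,"az": 0}

```text
clock: 11.08
eef_pos: [0.5503, 0.039, 0.1673]
tool_rot: [0.001, 0.994, -0.105, -0.0]
force: [-1.1, -6.8, 0.6]
width: -0.0001
```

Emit:
send_rows:
  moves:
    - {"tx": 0,"ty": -0.001,"tz": 0,"ax": 0,"ay": 0,"az": 0}

```text
clock: 11.2
eef_pos: [0.5505, 0.0399, 0.1673]
tool_rot: [0.001, 0.994, -0.105, -0.0]
force: [-0.8, -8.6, 0.4]
width: -0.0003
```

Emit:
send_rows:
  moves:
    - {"tx": 0,"ty": -0.001,"tz": 0,"ax": 0,"ay": 0,"az": 0}

```text
clock: 11.32
eef_pos: [0.5506, 0.0402, 0.1673]
tool_rot: [0.001, 0.994, -0.105, -0.0]
force: [-3.2, -14.7, 2.3]
width: -0.0002
```

The force has jumped to 15 N and motion has stalled, so the row is solid. I'll back off gently, lift clear and inspect.

Emit:
send_rows:
  moves:
    - {"tx": 0,"ty": 0,"tz": 0,"ax": 0,"ay": 0,"az": 0}

```text
clock: 11.45
eef_pos: [0.5506, 0.0402, 0.1673]
tool_rot: [0.001, 0.994, -0.105, -0.0]
force: [-2.6, -10.9, 0.7]
width: -0.0001
```

Emit:
send_rows:
  moves:
    - {"tx": 0,"ty": 0.002,"tz": 0,"ax": 0,"ay": 0,"az": 0}
    - {"tx": 0,"ty": 0.01,"tz": 0,"ax": 0,"ay": 0,"az": 0}
    - {"tx": 0,"ty": 0.025,"tz": 0,"ax": 0,"ay": 0,"az": 0}
    - {"tx": 0,"ty": 0.05,"tz": 0,"ax": 0,"ay": 0,"az": 0}
    - {"tx": 0,"ty": 0.05,"tz": -0.03,"ax": 0,"ay": 0,"az": 0}
    - {"tx": 0,"ty": 0.05,"tz": -0.03,"ax": 0,"ay": 0,"az": 0}
    - {"tx": 0,"ty": 0.05,"tz": -0.03,"ax": 0,"ay": 0,"az": 0}
    - {"tx": 0,"ty": 0.05,"tz": -0.02,"ax": 0,"ay": 0,"az": 0}

```text
clock: 12.45
eef_pos: [0.4907, -0.241, 0.2788]
tool_rot: [0.0, 0.995, -0.104, 0.001]
force: [0.5, 0.2, -0.7]
width: -0.0004
```

Emit:
send_rows:
  moves:
    - {"tx": -0.02,"ty": 0.05,"tz": 0,"ax": 0,"ay": 0,"az": 0}
    - {"tx": -0.02,"ty": 0.05,"tz": 0,"ax": 0,"ay": 0,"az": 0}
    - {"tx": -0.02,"ty": 0.05,"tz": 0,"ax": 0,"ay": 0,"az": 0}
    - {"tx": 0,"ty": 0,"tz": 0,"ax": 0,"ay": 0,"az": 0}
    - {"tx": 0,"ty": 0,"tz": 0,"ax": 0,"ay": 0,"az": 0}

```text
clock: 13.08
eef_pos: [0.4012, -0.3735, 0.2772]
tool_rot: [-0.0, 0.994, -0.105, 0.0]
force: [-0.2, 0.9, 0.5]
width: -0.0001
```

```bash
python3 - <<'E'
from h import *
ims=[]
for n in("scene","top"):
    c=cam(n);p,d=robot.get_image(n);P=cloud(n,d,c);ims.append(p)
    m=((P[...,2]>.21)&(P[...,2]<.24)&(d>0)&(P[...,0]<.72)&(P[...,0]>.25)&(P[...,1]>-.02)).astype(np.uint8)
    k,l,st,_=cv2.connectedComponentsWithStats(m)
    for i in range(1,k):
        if st[i,4]<60: continue
        q=P[l==i];r=cv2.minAreaRect(q[:,:2].astype(np.float32)*1000)
        print(n,st[i],"z",np.median(q[:,2]).round(4),np.round(r[0],1),np.round(r[1],1),round(r[2],1))
cv2.imwrite("pics/f.png",cv2.resize(np.hstack(ims),(800,300)))
E
```

```text
scene [  180    71   156   116 10687] z 0.2258 [570. 145.] [124.3 192.1] 78.0
top [  103   132   156   191 22177] z 0.2263 [571.2 145.2] [122.9 192.6] 78.1
```

View pics/f.png

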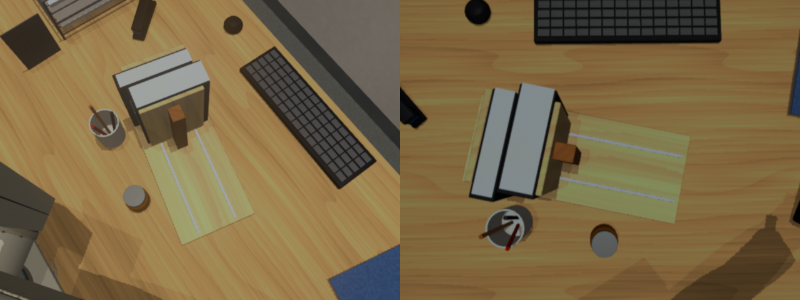

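The row is snug. The two ends measure 123 mm over their outer faces, which leaves about 101 mm inside after the 22 mm of panels. The far end's edge is still at pixel column 103, and the arm is clear.

```bash
python3 -c "
from workcell import robot
print(robot.close_job())"
```

```text
the job is handed in; nothing more can be done
None
```

I pushed the sliding end by its rib with closed fingers for about 198 mm and stopped when the row went solid. At that point the force rose from about 7–8 N to about 15 N and motion stalled. I then backed off, moved the arm clear and handed the job in at about 13 s; no verdict was reported.

Last checks from both cameras:
- **Row:** the rack measures about 123–124 mm over its two outer faces, which leaves about 101–102 mm between the inner faces. The limit is 110 mm.
- **Binders:** both look upright and snug, with tops level at about 0.226 m.
- **Far end:** its edge is at the same pixel column in the top view as at the start, so no shift could be seen.

No check failed. The arm hid the rack during the push, so I judged that part by force and pose alone.

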